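# Open the dosing pump's metering dial by four clicks

## Robot

A 6-joint arm with a two-finger parallel gripper is mounted at the origin on the work surface. World frame = base frame: x ahead of the robot, y to its left, z up, the work surface at z = 0. Lengths are in m, angles in rad, forces in N, time in s.
With the tool pointing down it reaches from about 0.35 to 0.85 m from the base axis. Payload 8.1 kg.
Tool frame: the origin (TCP) lies at the very end of the fingers, on their centre line; the grasp point (between the pads) lies env.grasp_offset behind it (env.grasp_offset is the distance from the TCP to the grasp point, in m); x points along the fingers, y is the direction in which the jaws open and shut, and the axes are right-handed (so a half turn about x gives the same grasp; the last joint's range is limited). The gripper opens to 85 mm and grips with 20 to 120 N. Pads are 22 mm wide; open, the fingers measure 114 mm over their backs; the gripper's body (76 mm by 85 mm) begins 54 mm behind the grasp point. The pads swing forward as they close: fully open they stand 13 mm farther back than shut.
Start: joints at [1.241, 0.13, 1.488, -0, 1.523, -0.085], TCP at [0.145, 0.582, 0.231] pointing down, gripper open.
Joint ranges: [-2.96, 2.96], [-0.89, 2.26], [0.02, 2.5], [-1.34, 4.48], [0, 2.73], [-2.66, 2.66]. Speed limits (rad/s): [2.39, 2.39, 2.79, 3.14, 3.14, 3.14].

## Interface

Orientations are given as a unit quaternion [w, x, y, z].
In Python, from station import env gives the robot as it stands.
- The arm moves only by the tool apply_moves, never from a script. Its argument "moves" is a list of rows, each an object with "delta_pos": the shift along the tool's x, y, z in units of 50 mm (1.0 is 50 mm), a list of three; "rot": the turn, a rotation vector about the tool's x, y, z in units of 5 degrees (1.0 is 5 degrees), a list of three. In form: [{"delta_pos": [x, y, z], "rot": [rx, ry, rz]}, ...]. A call has 1 to 10 rows; each row is the pose to reach, as a shift and turn from the pose commanded when the call began, along the tool's axes at that moment; what a row does not reach only later rows make up. A row lasts 1/8 s, in which the tool goes at most 62.5 mm and 10.7 degrees, less where a joint would pass 70% of its speed; a pose out of reach is approached as far as the arm can. A call with a gripper value outside its range is refused whole. "hand" is the closure, from 0 (fully open) to 1 (shut), set as the call begins (left out, the last holds). The fingers move at their own pace and stop on an object; "force" is the grip in N (left out, the last holds). Time passes only in rows, so rows that repeat a pose let the fingers close. It gives the time, the measured TCP pose, the force and the opening at its end, in the units of the state.
- env.state(): the state, without advancing time (a new reading comes with each control period).
- env.read_camera(name): name is "scene" or "top" or "wrist"; returns the picture (480x640x3 uint8, red, green, blue); there is no depth.
- env.camera_info(name): a dict with "fx", "fy", "cx", "cy" (pixels), "view" (4x4, takes a point from world to camera coordinates). Camera axes: x right, y down, z forward; pixel columns grow to the right and rows downward; lengths in m; the calibration is good to about 2 mm. A picture is of the moment at which its call begins: read the wrist's pose just before it. camera_info takes no time and is no camera call; for the wrist camera it gives the pose at the moment of the call.
- env.finish_job(): hands the job in, once; it reports no verdict.
Trained networks look in the newest picture that a camera, given by its name, has taken for a name from the list of things; names that differ only in an ending like _2 or _b are one class to them, and where a whole thing is asked for, a point or a joint stands for the part that bears it (a point fixed in the world has none). Each returns a list of dicts, best first, with "score" (0 to 1); they miss things now and then, are a little off and sometimes report something else, mostly with a low value. They report only what shows in the picture. A call takes as long as a camera call.
- env.boxes_of(camera, thing): "position" ([column, row] in pixels, amid what is visible of it).
- env.tip_of(camera, thing): "position" ([column, row] in pixels: a listed point, or the origin of a listed thing).
The state is a dict: "t": time; "q": joint angles; "qvel": joint speeds; "joint_torque": joint torques, N m; "tool_pos": TCP position; "eef_rot": TCP orientation; "ft_force": force on the tool from outside, world axes, zero at the start; "ft_torque": the same for the moment, N m; "finger_gap": opening from 0.0 (shut) to 1.0 (fully open).
Only numpy, scipy, OpenCV 4.12 (cv2) and the standard library are available. Lean on these libraries where they do the work, as an engineer would, in place of code of your own. Each camera call takes 0.05 s, during which the arm holds its last target.

## Task

Set the dosing pump's feed: with a fingertip, push the fin on its round dial clockwise (seen from above) exactly four clicks from where it stands, lightly, never past the fourth click and never a click backwards, and leave it resting in that click. Then press the pump's set button fully down and let it come up again. Do not pinch the dial's fin, and leave the fitting, the gauge and the wrench where they are.

Things in the scene. Friction and masses are not known exactly. Their poses are not given: they have to be found in the camera images.
- pump: Blue dosing pump, bolted to the bench: a box 150 mm (its x) by 300 mm (its y) on a 170 x 320 mm foot plate, flat top 60 mm above its origin, which is the centre of its underside on the bench; z up. A motor 84 mm across lies along +x from its +x face, 202 mm out from the origin at most and up to 87 mm high, centred 30 mm towards -y. The dial stands on the top at y = +65 mm, the set button at y = -110 mm. Its place and yaw vary; it cannot move.
- dial_mount: Flat dark steel bezel under the dial, 128 mm across and 8 mm thick, fixed on the pump's top, with 15 white ticks, one per click, no figures. Origin on the dial's axis at the bezel's underside; z is the axis, up. The dial on it is a flat aluminium disc 102 mm across with its top 20 mm above this origin. Its x axis points to the tick at which the fin stands at the start.
- dial (a joint): Angle of the dial in rad, 0 at the start, growing clockwise seen from above. A spring click stop holds it at every 0.4189 rad (24 degrees, 15 clicks a turn); four clicks are 1.6755 rad. Half-way between two clicks (every 0.209 rad past a click) it snaps by itself on into the next click. Pushing it over takes about 2.5 to 5 N at the fin, then the force drops as it jumps ahead of the finger.
- fin_face (a point): Centre of the face to push, on the black upright fin of the dial; turns with the dial. The fin is a radial wall 30 mm long (20 to 50 mm from the axis), 12 mm thick, its top 36 mm above the bottom of the dial disc and 24 mm above the disc's top. This point is 35 mm out from the axis, 11 mm above the disc's top, on the fin's anticlockwise side. Site x points radially outward along the fin, y out of the face (anticlockwise), z up: push along -y and follow the circle.
- set_button (a joint): Travel of the set button in m: 0 up, 0.006 fully down; it springs back up and takes about 5 N to push fully down.
- set_button_top (a point): Centre of the top of the grey set button, 32 mm across, in a black housing; 22 mm above the pump's top (82 mm above the bench) when up; pressed straight down.
- fitting: Bystander: loose brass fitting standing on the pump's top between dial and button, 26 mm across, 28 mm high; origin at the centre of its underside.
- gauge: Bystander: loose round pressure gauge lying on the bench beyond the pump's -y end, 60 mm across, 22 mm high, with a short brass stem; origin at the centre of its underside.
- wrench: Bystander: loose steel wrench, about 170 mm long and 8 mm thick, lying on the bench beyond the pump's +y end, along its own x; origin at the middle of its underside.

How it is judged:
On the way, in this order (a step that is already met when the one before it is completed fails the run):
1. the dial rests in the fourth click (value of joint dial between 1.5708 and 1.7802 rad), for 0.3 s.
2. the set button is pressed down (value of joint set_button above 0.0045 m), for 0.05 s.
At the end, for the whole second after the job is handed in: The dial rests in the fourth click clockwise from its start (within a quarter of a click, 0.105 rad), the set button is up again (within 1.5 mm) after having been pressed at least 4.5 mm down, and fitting, gauge and wrench are within 12 mm of where they were (all of step 1 and value of joint set_button below 0.0015 m and distance of each of fitting, gauge, wrench from where it was at the start of the episode below 0.012 m); the robot touches nothing.
It fails at once if the dial was turned past the fourth click (over half a click too far) (value of joint dial above 1.885 rad).
It fails at once if the dial was turned back by more than half a click (value of joint dial below -0.2094 rad).
It fails at once if the set button was pressed while the dial was not in the fourth click (value of joint set_button above 0.003 m and not (value of joint dial between 1.5708 and 1.7802 rad)).
It fails at once if the dial was pinched or forced (over 20 N) (contact force between the fingers and dial_mount above 20 N).
It fails at once if the fitting, gauge or wrench was moved or lifted (distance of any of fitting, gauge, wrench from where it was at the start of the episode above 0.012 m).
It also fails if it takes over 70 s, if anything falls off the work surface, if the arm or the gripper's body presses on something with over 40 N, if the wrist force passes 120 N, or if a joint passes its speed limit or range.

## Working session

There is one attempt and no reset: what is moved stays moved. The work goes in short steps, Python scripts to look and compute and a tool call to move; the robot and the scene stay as the last step left them, time stands still between calls to the robot, and variables do not carry over. Pictures are saved under pics/ and viewed, and the job is handed in when it is done.

Besides the shell and the picture viewer there is one more tool, called by a JSON object that holds its "fn" and its "kwargs". apply_moves: Moves the arm, as the interface text tells. Its arguments: {"type":"object","properties":{"moves":{"type":"array"},"hand":{"type":"number"},"force":{"type":"number"}},"required":["moves"]}

```bash
ls; mkdir -p pics
cat > h.py <<'E'
import numpy as np,cv2
from station import env
from scipy.spatial.transform import Rotation as R
def ray(cam,px,info=None):
    i=info or env.camera_info(cam);V=np.array(i["view"])
    d=np.array([(px[0]-i["cx"])/i["fx"],(px[1]-i["cy"])/i["fy"],1.])
    Rm=V[:3,:3];return -Rm.T@V[:3,3],Rm.T@d
def atz(cam,px,z,info=None):
    o,d=ray(cam,px,info);return o+d*(z-o[2])/d[2]
def proj(cam,p,info=None):
    i=info or env.camera_info(cam);V=np.array(i["view"]);c=V[:3,:3]@np.array(p)+V[:3,3]
    return np.array([i["fx"]*c[0]/c[2]+i["cx"],i["fy"]*c[1]/c[2]+i["cy"]])
def snap(cam,name):
    im=env.read_camera(cam);cv2.imwrite(f"pics/{name}.png",im[:,:,::-1]);return im
E
python3 - <<'E'
from h import *
s=env.state();print(s,env.grasp_offset)
for c in["top","scene","wrist"]:
    snap(c,c+"0")
    for t in["pump","dial_mount","fin_face","set_button_top","fitting","gauge","wrench"]:
        r=env.tip_of(c,t)
        print(c,t,[(np.round(x["position"],1),round(x["score"],2)) for x in r[:2]])
E
```

```text
pics
{'t': 0.0, 'q': array([ 1.24060056e+00,  1.31173442e-01,  1.48927217e+00, -7.58420737e-06,
        1.52301847e+00, -8.53965601e-02]), 'qvel': array([ 5.34781998e-04,  5.13167722e-05,  1.14775537e-03,  1.32373723e-03,
        7.45078693e-04, -2.96044654e-05]), 'joint_torque': array([ 4.94952637e-04, -5.69352686e+01, -5.00587785e+01,  1.90986480e-04,
        1.35661731e-02, -3.34254344e-05]), 'tool_pos': array([0.14521562, 0.58159079, 0.23024101]), 'eef_rot': array([ 0.7016824 ,  0.0856855 ,  0.70195016, -0.08698145]), 'ft_force': array([-0.86669268, -1.3096084 ,  0.00872634]), 'ft_torque': array([ 0.03792435,  0.0196787 , -0.02072122]), 'finger_gap': 0.9980594911196187} 0.0187
top pump [(array([333.9, 268.6]), 0.95), (array([303.1, 259.1]), 0.23)]
top dial_mount [(array([303.3, 256.3]), 0.9)]
top fin_face [(array([307. , 273.4]), 0.74)]
top set_button_top [(array([396.6, 281.2]), 0.49)]
top fitting [(array([349.9, 283.5]), 0.61)]
top gauge [(array([457.8, 290.5]), 0.86), (array([195.3, 236.9]), 0.19)]
top wrench [(array([198.6, 234.8]), 0.66)]
scene pump [(array([305.9, 269.5]), 0.73), (array([249.7, 269. ]), 0.26)]
scene dial_mount [(array([335.9, 232.5]), 0.73), (array([281.8, 252.2]), 0.31)]
scene fin_face [(array([316.5, 219.5]), 0.77)]
scene set_button_top [(array([252.1, 267.2]), 0.67)]
scene fitting [(array([281.9, 252.6]), 0.6)]
scene gauge [(array([186.8, 347.1]), 0.83)]
scene wrench [(array([418.1, 201.4]), 0.92)]
wrist pump []
wrist dial_mount []
wrist fin_face []
wrist set_button_top []
wrist fitting []
wrist gauge []
wrist wrench []
```

View pics/top0.png

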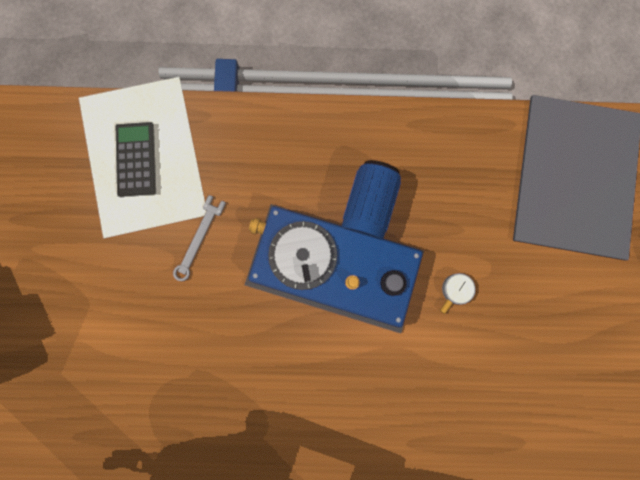

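View pics/scene0.png

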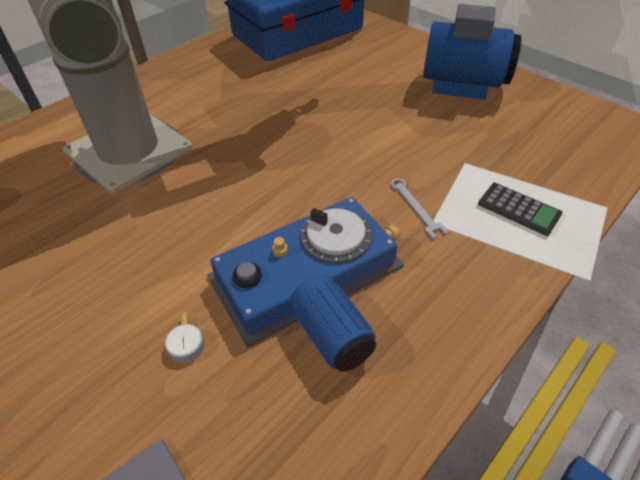

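Run:
```python
from h import *
for n,p,z in[("dial",(303.3,256.3),.06),("fin",(307,273.4),.091),("btn",(396.6,281.2),.082),("pump",(333.9,268.6),0),("fit",(349.9,283.5),.06),("gauge",(457.8,290.5),0),("wr",(198.6,234.8),0)]:
    print("top",n,atz("top",p,z).round(4))
for n,p,z in[("dial",(335.9,232.5),.06),("fin",(316.5,219.5),.091),("btn",(252.1,267.2),.082),("pump",(305.9,269.5),0),("fit",(281.9,252.6),.06),("gauge",(186.8,347.1),0)]:
    print("scene",n,atz("scene",p,z).round(4))
s=env.state();print(R.from_quat(np.roll(s["eef_rot"],-1)).as_matrix().round(3))
i=env.camera_info("wrist");print(i);print(env.camera_info("top"))
```

```text
top dial [0.5759 0.0828 0.06  ]
top fin [0.5424 0.0747 0.091 ]
top btn [ 0.5327 -0.088   0.082 ]
top pump [0.5585 0.0224 0.    ]
top fit [ 0.5274 -0.0051  0.06  ]
top gauge [ 0.521  -0.2246  0.    ]
top wr [0.6194 0.2943 0.    ]
scene dial [0.5728 0.0937 0.06  ]
scene fin [0.5454 0.0724 0.091 ]
scene btn [ 0.5361 -0.0719  0.082 ]
scene pump [0.5577 0.0283 0.    ]
scene fit [ 0.5351 -0.0053  0.06  ]
scene gauge [ 0.5267 -0.2188  0.    ]
[[ 0.     0.242  0.97 ]
 [-0.     0.97  -0.242]
 [-1.    -0.     0.   ]]
{'fx': 353.3262350753681, 'fy': 353.3262350753681, 'cx': 319.004813321261, 'cy': 239.9497944292901, 'view': array([[ 2.43382112e-01,  9.69930426e-01,  3.40090272e-04,
        -6.00245927e-01],
       [ 9.24790472e-01, -2.32160955e-01,  3.01436353e-01,
        -3.97112241e-02],
       [ 2.92451246e-01, -7.30497040e-02, -9.53486240e-01,
         3.79792825e-01],
       [ 0.00000000e+00,  0.00000000e+00,  0.00000000e+00,
         1.00000000e+00]])}
{'fx': 474.74502567737096, 'fy': 474.74502567737096, 'cx': 318.327749617342, 'cy': 240.2480565415883, 'view': array([[ 0.02349444, -0.99960456,  0.0154508 ,  0.04024652],
       [-0.99152788, -0.025274  , -0.12741146,  0.61073802],
       [ 0.12775158, -0.01232644, -0.9917296 ,  0.87361857],
       [ 0.        ,  0.        ,  0.        ,  1.        ]])}
```

```bash
cat >> h.py <<'E'
def TR():
    s=env.state();return np.array(s["tool_pos"]),R.from_quat(np.roll(s["eef_rot"],-1)).as_matrix()
def units(target,yaw_deg=0):
    "shift to target in tool units; yaw = turn about tool x (clockwise from above +)"
    p,M=TR();print("delta",(M.T@(np.array(target)-p)/.05).round(3),"rotx",round(yaw_deg/5,2))
E
python3 - <<'E'
from h import *
p,M=TR();i=env.camera_info("wrist");V=np.array(i["view"]);C=-V[:3,:3].T@V[:3,3]
print("cam in tool",(M.T@(C-p)).round(4),"fwd",(M.T@V[2,:3]).round(3),"right",(M.T@V[0,:3]).round(3))
im=cv2.imread("pics/top0.png")[180:350,220:500];cv2.imwrite("pics/top0c.png",cv2.resize(im,None,fx=2.8,fy=2.8,interpolation=cv2.INTER_CUBIC))
units([0.46,0.06,0.27])
E
```

```text
cam in tool [-0.143   0.0002 -0.076 ] fwd [0.953 0.    0.301] right [-0.     1.     0.001]
delta [-0.774 -8.606  8.635] rotx 0.0
```

View pics/top0c.png

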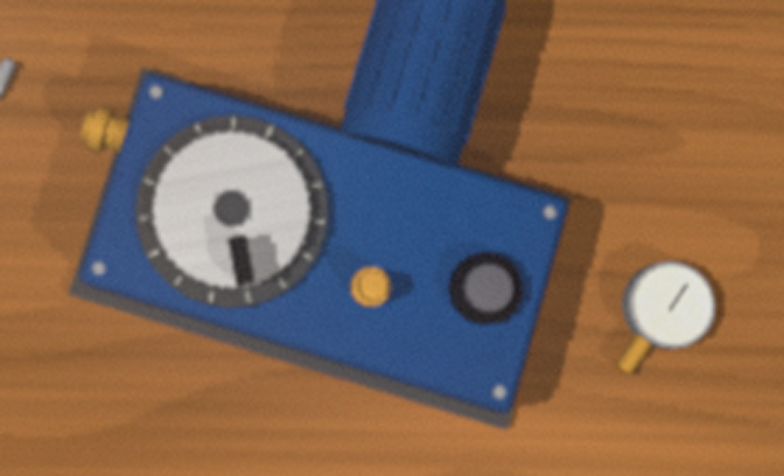

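{"fn": "apply_moves", "kwargs": {"moves": [{"delta_pos":[-0.4,-1,1.1],"rot":[0,0,0]},{"delta_pos":[-0.4,-8.7,9.9],"rot":[0,0,0]},{"delta_pos":[-0.4,-8.7,9.9],"rot":[0,0,0]},{"delta_pos":[-0.4,-8.7,9.9],"rot":[0,0,0]},{"delta_pos":[-0.4,-8.7,9.9],"rot":[0,0,0]},{"delta_pos":[-0.4,-8.7,9.9],"rot":[0,0,0]},{"delta_pos":[-0.4,-8.7,9.9],"rot":[0,0,0]},{"delta_pos":[-0.4,-8.7,9.9],"rot":[0,0,0]},{"delta_pos":[-0.4,-8.7,9.9],"rot":[0,0,0]},{"delta_pos":[-0.4,-8.7,9.9],"rot":[0,0,0]}], "hand": 1.0, "force": 20}}

```text
t: 2.45
tool_pos: [0.5006, 0.0679, 0.2515]
eef_rot: [0.702, 0.087, 0.701, -0.086]
ft_force: [0.0, 0.9, 0.5]
finger_gap: 0.002
```

{"fn": "apply_moves", "kwargs": {"moves": [{"delta_pos":[0,0,0],"rot":[0,0,0]},{"delta_pos":[0,0,0],"rot":[0,0,0]}]}}

```text
t: 2.7
tool_pos: [0.4994, 0.0698, 0.2509]
eef_rot: [0.702, 0.087, 0.702, -0.087]
ft_force: [0.3, 0.6, -0.3]
finger_gap: -0.002
```

Run:
```python
from h import *
s=env.state();print(s["t"],s["tool_pos"],s["q"],s["qvel"].round(3),s["ft_force"],s["finger_gap"])
snap("wrist","w1")
Z=dict(pump=0,dial_mount=.06,fin_face=.091,set_button_top=.082,fitting=.06,gauge=0)
for t in Z:
    r=env.tip_of("wrist",t)
    print(t,[(np.round(x["position"],1),round(x["score"],2),atz("wrist",x["position"],Z[t]).round(4)) for x in r[:1]])
```

```text
2.7 [0.49943489 0.06975836 0.2509037 ] [ 3.67714995e-02 -1.37989634e-01  1.72033670e+00  4.12234482e-04
  1.55984664e+00 -1.28814571e+00] [ 0.032 -0.016  0.008 -0.002  0.     0.001] [ 0.278473    0.56711792 -0.30859284] -0.0019037127256809447
pump [(array([295.3, 257.5]), 0.67, array([0.5608, 0.0267, 0.    ]))]
dial_mount [(array([350.4, 282.4]), 0.85, array([0.5804, 0.0844, 0.06  ]))]
fin_face [(array([334.5, 263.7]), 0.73, array([0.5442, 0.0748, 0.091 ]))]
set_button_top [(array([175. , 286.3]), 0.95, array([ 0.5334, -0.0807,  0.082 ]))]
fitting [(array([250.9, 262. ]), 0.9, array([ 0.5343, -0.0086,  0.06  ]))]
gauge [(array([ 92.1, 278.6]), 0.76, array([ 0.5279, -0.2195,  0.    ]))]
```

View pics/w1.png

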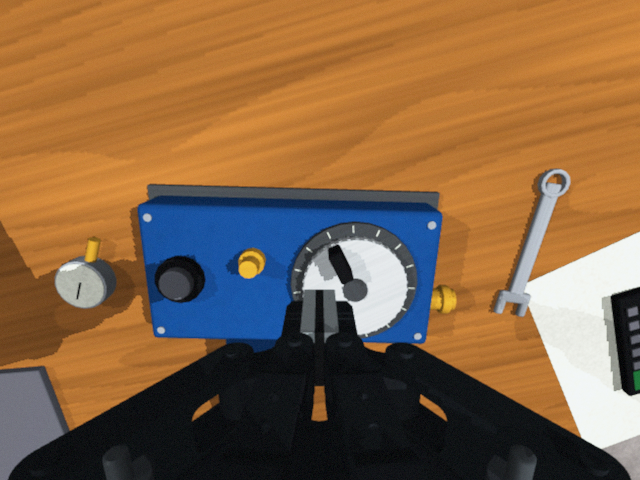

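```bash
cat > fit.py <<'E'
from h import *
from scipy.optimize import least_squares
def dial(cam,im,info,c0=(.576,.085)):
    im=im.astype(float);u,v=np.meshgrid(np.arange(640),np.arange(480))
    V=np.array(info["view"]);Rm=V[:3,:3];o=-Rm.T@V[:3,3]
    d=np.stack([(u-info["cx"])/info["fx"],(v-info["cy"])/info["fy"],np.ones_like(u)],-1)@Rm
    def grid(z):return (o+d*((z-o[2])/d[...,2])[...,None])[...,:2]
    g8=grid(.08);sat=im.max(-1)-im.min(-1)
    near=np.hypot(g8[...,0]-c0[0],g8[...,1]-c0[1])<.075
    white=(near&(im.min(-1)>95)&(sat<40)).astype(np.uint8)
    white=cv2.morphologyEx(white,cv2.MORPH_OPEN,np.ones((3,3)))
    cs,_=cv2.findContours(white,cv2.RETR_EXTERNAL,cv2.CHAIN_APPROX_NONE)
    h=cv2.convexHull(max(cs,key=cv2.contourArea))
    h=max(cs,key=cv2.contourArea)[:,0]
    P=np.array([g8[y,x] for x,y in h])
    r=least_squares(lambda p:np.hypot(P[:,0]-p[0],P[:,1]-p[1])-p[2],[*c0,.05],loss="soft_l1",f_scale=.001)
    c=r.x[:2];print(cam,"dial centre",c.round(4),"r",r.x[2].round(4),"resid",np.median(abs(r.fun)).round(5))
    g=grid(.104)
    for a0 in(.014,): 
        rad=np.hypot(*(g-c).transpose(2,0,1))
        m=(rad>.017)&(rad<.052)&(im.max(-1)<50)
        m=cv2.morphologyEx(m.astype(np.uint8),cv2.MORPH_OPEN,np.ones((2,2)))>0
        q=g[m]-c
        if len(q):
            mu=q.mean(0);w,E=np.linalg.eigh(np.cov(q.T));e=E[:,1]*np.sign(E[:,1]@mu)
            print(" fin px",m.sum(),"mean",mu.round(4),"ang mean",np.degrees(np.arctan2(mu[1],mu[0])).round(1),"pca",np.degrees(np.arctan2(e[1],e[0])).round(1),"sd",np.sqrt(w).round(4))
    return c
E
python3 - <<'E'
from fit import *
dial("wrist",cv2.imread("pics/w1.png")[:,:,::-1],env.camera_info("wrist"))
dial("top",cv2.imread("pics/top0.png")[:,:,::-1],env.camera_info("top"))
dial("scene",cv2.imread("pics/scene0.png")[:,:,::-1],env.camera_info("scene"))
im=cv2.imread("pics/w1.png")[200:360,130:460];cv2.imwrite("pics/w1c.png",cv2.resize(im,None,fx=2.4,fy=2.4,interpolation=cv2.INTER_CUBIC))
E
```

```text
wrist dial centre [0.5774 0.0961] r 0.0443 resid 0.006
 fin px 1451 mean [ 0.0038 -0.0247] ang mean -81.3 pca -7.3 sd [0.01   0.0286]
top dial centre [0.5789 0.0851] r 0.0511 resid 0.00078
scene dial centre [0.5815 0.0853] r 0.053 resid 0.0017
 fin px 111 mean [-0.0235 -0.0175] ang mean -143.4 pca -178.4 sd [0.0047 0.0082]
```

View pics/w1c.png

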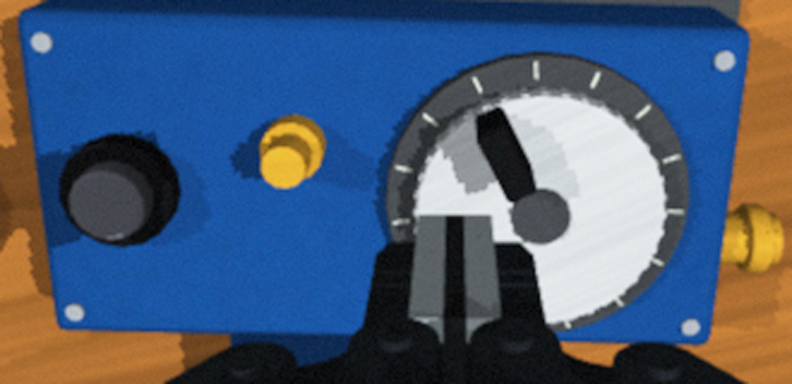

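Run:
```python
from h import *
C=np.array([.579,.0848])
def ang(cam,px,z):
    d=atz(cam,px,z)[:2]-C;return d.round(4),np.hypot(*d).round(4),np.degrees(np.arctan2(d[1],d[0])).round(1)%360
k=lambda x,y:(130+x/2.4,200+y/2.4)
print(ang("wrist",k(490,115),.104),ang("wrist",k(475,118),.104),ang("wrist",k(503,112),.104))
t=lambda x,y:(220+x/2.8,180+y/2.8)
print(ang("top",t(244,283),.104),ang("top",t(236,238),.104))
print("hub",atz("wrist",k(540,216),.084),atz("top",t(232,208),.084))
p,M=TR();tip=p
print("tip px",proj("wrist",tip),[proj("wrist",tip+M@np.array([0,y,z])) for y,z in((.008,-.011),(-.008,-.011),(.0145,-.011))])
for f in(180,186,192):
    print(f,proj("wrist",[*(C+.05*np.array([np.cos(np.radians(f)),np.sin(np.radians(f))])),.104]))
```

```text
(array([-0.054 , -0.0067]), np.float64(0.0544), np.float64(187.1)) (array([-0.0542, -0.0122]), np.float64(0.0556), np.float64(192.7)) (array([-0.054 , -0.0019]), np.float64(0.054), np.float64(182.0))
(array([-0.0509, -0.0108]), np.float64(0.052), np.float64(192.0)) (array([-0.0226, -0.005 ]), np.float64(0.0232), np.float64(192.4))
hub [0.57843123 0.08700252 0.084     ] [0.57730297 0.08326472 0.084     ]
tip px [318.65488834 305.00477891] [array([336.74597157, 282.60350975]), array([300.49428739, 282.64515498]), array([351.47322254, 282.58659138])]
180 [342.72080961 250.38593903]
186 [336.93933565 252.04541235]
192 [331.38356813 254.25531459]
```

{"fn": "apply_moves", "kwargs": {"moves": [{"delta_pos":[0,-0.08,1.03],"rot":[-2,0,0]},{"delta_pos":[0.5,-0.08,1.03],"rot":[-4,0,0]},{"delta_pos":[1.2,-0.08,1.03],"rot":[-4.6,0,0]},{"delta_pos":[2.2,-0.08,1.03],"rot":[-4.6,0,0]},{"delta_pos":[2.6,-0.08,1.03],"rot":[-4.6,0,0]},{"delta_pos":[2.6,-0.08,1.03],"rot":[-4.6,0,0]}]}}

```text
t: 3.8
tool_pos: [0.5474, 0.0537, 0.1199]
eef_rot: [0.704, -0.055, 0.706, 0.056]
ft_force: [-0.1, 0.0, 0.0]
finger_gap: 0.002
```

Run:
```python
from h import *
s=env.state();print(s["t"],s["tool_pos"],s["q"],s["ft_force"])
for c in("wrist","top","scene"):snap(c,c+"2")
a=cv2.imread("pics/top2.png")[190:310,240:400];b=cv2.imread("pics/scene2.png")[170:290,240:400]
cv2.imwrite("pics/c2.png",cv2.resize(np.hstack([a,b]),None,fx=2.4,fy=2.4,interpolation=cv2.INTER_CUBIC))
```

```text
3.8 [0.54744548 0.05372817 0.11993023] [ 4.63149168e-03  8.03941127e-02  1.74940299e+00 -2.23553044e-05
  1.31486161e+00 -1.72318180e+00] [-0.05173492  0.01661779  0.01528271]
```

View pics/wrist2.png

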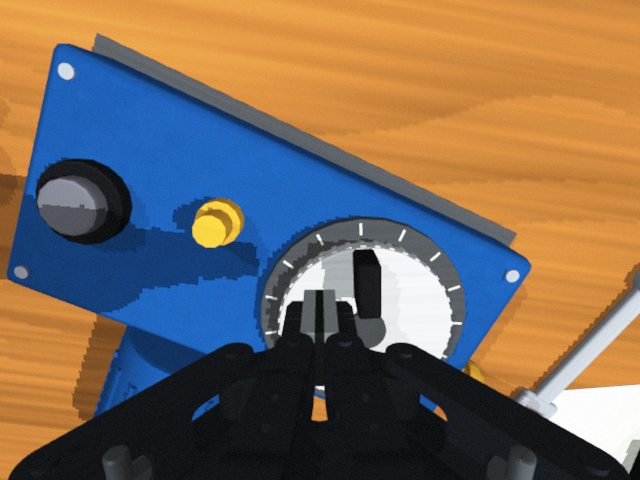

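View pics/c2.png

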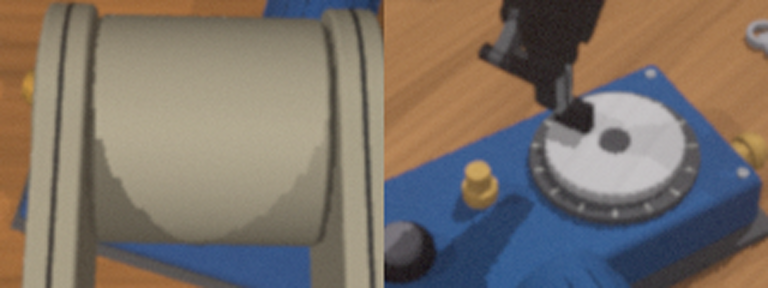

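Run:
```python
from h import *
p,M=TR()
for px in((355,250),(378,250),(357,263),(381,263),(380,318),(358,318)):
    q=atz("wrist",px,.104);print(px,q.round(4),"tool yz",(M.T@(q-p))[1:].round(4))
r=env.tip_of("wrist","fin_face");print(r[:1]);q=atz("wrist",r[0]["position"],.091);print(q,M.T@(q-p))
q=np.array([.579,.0848,.08]);print(M.T@(q-p))
r=env.tip_of("wrist","dial_mount");print(r[:1]);q=atz("wrist",r[0]["position"],.06);print(q)
im=cv2.imread("pics/wrist2.png")[220:380,260:480];cv2.imwrite("pics/w2c.png",cv2.resize(im,None,fx=3.5,fy=3.5,interpolation=cv2.INTER_CUBIC))
```

```text
(355, 250) [0.5284 0.0676 0.104 ] tool yz [ 0.0172 -0.0194]
(378, 250) [0.5267 0.0786 0.104 ] tool yz [ 0.0284 -0.0194]
(357, 263) [0.5349 0.0698 0.104 ] tool yz [ 0.0184 -0.0126]
(381, 263) [0.5331 0.0815 0.104 ] tool yz [ 0.0302 -0.0126]
(380, 318) [0.5632 0.0873 0.104 ] tool yz [0.0313 0.018 ]
(358, 318) [0.5649 0.0761 0.104 ] tool yz [0.0199 0.018 ]
[{'position': [356.1, 281.5], 'score': 0.86}]
[0.55051137 0.07358135 0.091     ] [0.03258668 0.01972683 0.00331368]
[0.04368958 0.02636437 0.03316547]
[{'position': [362.3, 314.0], 'score': 0.81}]
[0.58594815 0.08757481 0.06      ]
```

View pics/w2c.png

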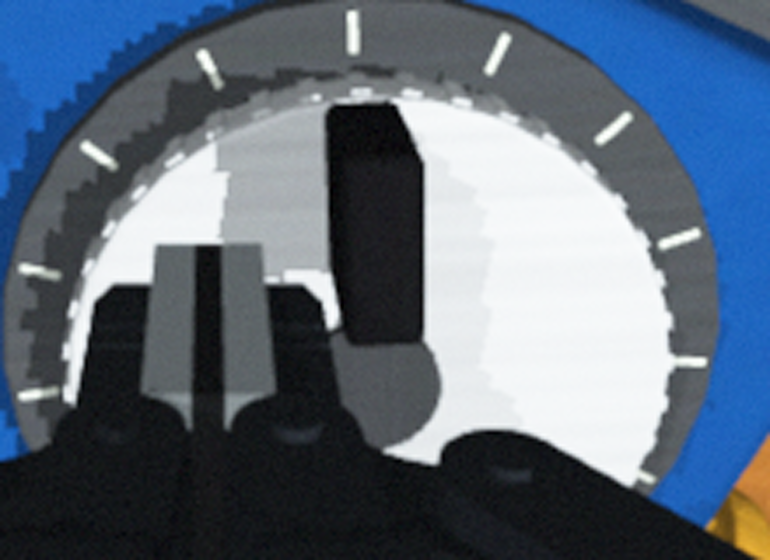

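{"fn": "apply_moves", "kwargs": {"moves": [{"delta_pos":[0.3,0,0.04],"rot":[0,0,0]},{"delta_pos":[0.64,0,0.04],"rot":[0,0,0]},{"delta_pos":[0.64,0,0.04],"rot":[0,0,0]},{"delta_pos":[0.64,0,0.04],"rot":[0,0,0]}]}}

```text
t: 4.55
tool_pos: [0.5502, 0.0537, 0.0886]
eef_rot: [0.705, -0.055, 0.705, 0.055]
ft_force: [0.5, -0.4, 0.4]
finger_gap: 0.002
```

Run:
```python
from h import *
s=env.state();print(s["t"],s["tool_pos"],s["ft_force"])
im=snap("wrist","w3");im=cv2.imread("pics/w3.png")[220:380,260:480];cv2.imwrite("pics/w3c.png",cv2.resize(im,None,fx=3.5,fy=3.5,interpolation=cv2.INTER_CUBIC))
snap("scene","s3");im=cv2.imread("pics/s3.png")[170:290,240:400];cv2.imwrite("pics/s3c.png",cv2.resize(im,None,fx=4,fy=4,interpolation=cv2.INTER_CUBIC))
```

```text
4.55 [0.55022738 0.05373787 0.08860613] [ 0.48632714 -0.38654957  0.37692129]
```

View pics/w3c.png

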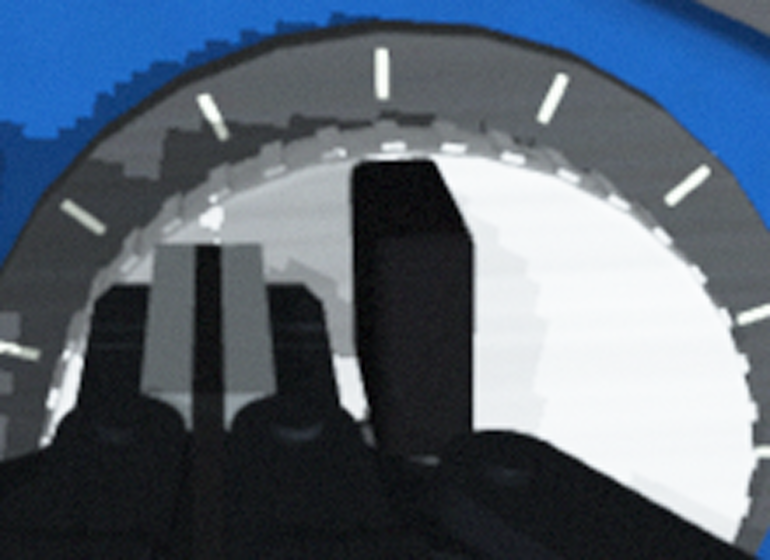

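View pics/s3c.png

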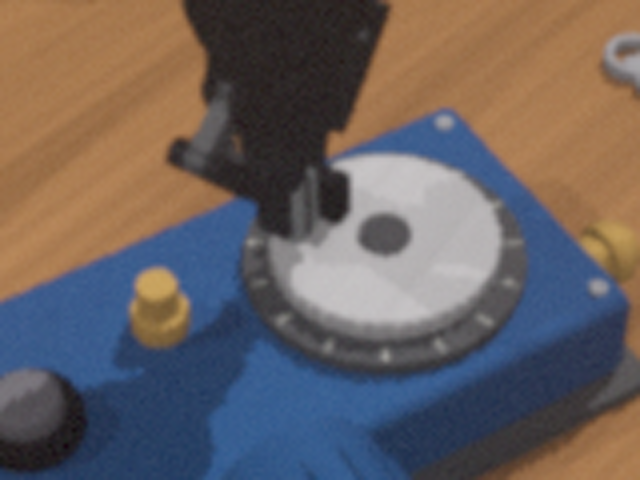

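{"fn": "apply_moves", "kwargs": {"moves": [{"delta_pos":[0,0.05,0],"rot":[0,0,0]},{"delta_pos":[0,0.05,0],"rot":[0,0,0]}]}}

```text
t: 4.9
tool_pos: [0.5504, 0.0564, 0.0895]
eef_rot: [0.705, -0.055, 0.705, 0.055]
ft_force: [-0.3, 0.5, -0.2]
finger_gap: -0.004
```

{"fn": "apply_moves", "kwargs": {"moves": [{"delta_pos":[0,0.02,0],"rot":[0,0,0]},{"delta_pos":[0,0.02,0],"rot":[0,0,0]}]}}

```text
t: 5.15
tool_pos: [0.55, 0.0573, 0.0891]
eef_rot: [0.705, -0.055, 0.705, 0.055]
ft_force: [0.3, -0.4, 1.0]
finger_gap: -0.004
```

{"fn": "apply_moves", "kwargs": {"moves": [{"delta_pos":[0,0.02,0],"rot":[0,0,0]},{"delta_pos":[0,0.02,0],"rot":[0,0,0]}]}}

```text
t: 5.4
tool_pos: [0.5498, 0.0583, 0.089]
eef_rot: [0.705, -0.055, 0.705, 0.055]
ft_force: [0.1, -0.1, 0.2]
finger_gap: -0.003
```

{"fn": "apply_moves", "kwargs": {"moves": [{"delta_pos":[0,0.02,0],"rot":[0,0,0]},{"delta_pos":[0,0.02,0],"rot":[0,0,0]}]}}

```text
t: 5.65
tool_pos: [0.5497, 0.0592, 0.0891]
eef_rot: [0.705, -0.055, 0.705, 0.055]
ft_force: [-0.5, -1.2, -0.5]
finger_gap: 0.002
```

{"fn": "apply_moves", "kwargs": {"moves": [{"delta_pos":[0,0.02,0],"rot":[0,0,0]},{"delta_pos":[0,0.02,0],"rot":[0,0,0]}]}}

```text
t: 5.9
tool_pos: [0.5495, 0.0601, 0.0891]
eef_rot: [0.705, -0.055, 0.705, 0.055]
ft_force: [-1.3, -1.3, 0.3]
finger_gap: 0.001
```

{"fn": "apply_moves", "kwargs": {"moves": [{"delta_pos":[0,0.02,0],"rot":[0,0,0]},{"delta_pos":[0,0.02,0],"rot":[0,0,0]}]}}

```text
t: 6.15
tool_pos: [0.5492, 0.061, 0.089]
eef_rot: [0.705, -0.055, 0.705, 0.055]
ft_force: [-0.4, -1.9, 0.6]
finger_gap: -0.003
```

Run:
```python
from h import *
s=env.state();print(s["t"],s["tool_pos"],s["ft_force"])
im=snap("wrist","w4");im=cv2.imread("pics/w4.png")[220:380,260:480];cv2.imwrite("pics/w4c.png",cv2.resize(im,None,fx=3.5,fy=3.5,interpolation=cv2.INTER_CUBIC))
print(env.state()["ft_force"])
```

```text
6.15 [0.54924333 0.06103466 0.08901132] [-0.41228467 -1.87343329  0.6005074 ]
[-1.47812419 -3.33658698 -0.70899385]
```

View pics/w4c.png

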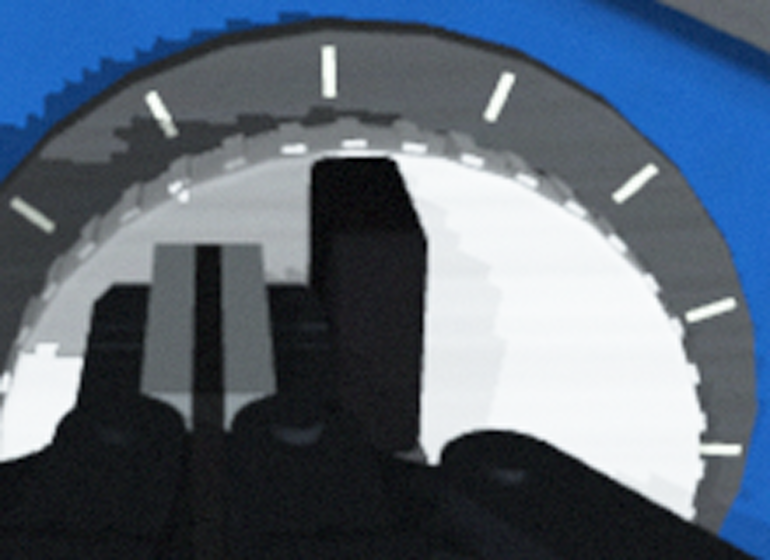

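```bash
cat >> h.py <<'E'
C=np.array([.580,.0845]);P0=np.array([.5497,.0592])
def plan(thetas,back=0,z=.0885):
    """tip poses for finger face at theta (deg cw from start)"""
    p,M=TR();yaw0=np.degrees(np.arctan2(M[1,1],M[0,1]))
    for t in thetas:
        a=-np.radians(t);Q=np.array([[np.cos(a),-np.sin(a)],[np.sin(a),np.cos(a)]])
        tt=Q@np.array([-.156,.988])
        g=np.array([*(C+Q@(P0-C)-back*tt),z])
        print(t,"delta",(M.T@(g-p)/.05).round(3),"rot",round((yaw0-(99-t))/5,2))
E
python3 -c "
from h import *
plan([4,7,10,12,14,15])"
```

```text
4 delta [ 0.01   0.01  -0.024] rot 0.8
7 delta [ 0.01   0.048 -0.042] rot 1.4
10 delta [ 0.01   0.086 -0.057] rot 2.0
12 delta [ 0.01   0.112 -0.067] rot 2.4
14 delta [ 0.01   0.138 -0.075] rot 2.8
15 delta [ 0.01   0.151 -0.079] rot 3.0
```

{"fn": "apply_moves", "kwargs": {"moves": [{"delta_pos":[0,0.01,-0.02],"rot":[0.8,0,0]},{"delta_pos":[0,0.03,-0.03],"rot":[1.1,0,0]},{"delta_pos":[0,0.05,-0.04],"rot":[1.4,0,0]},{"delta_pos":[0,0.07,-0.05],"rot":[1.7,0,0]},{"delta_pos":[0,0.09,-0.06],"rot":[2.0,0,0]},{"delta_pos":[0,0.11,-0.065],"rot":[2.4,0,0]},{"delta_pos":[0,0.11,-0.065],"rot":[2.4,0,0]}]}}

```text
t: 7.08
tool_pos: [0.5456, 0.0666, 0.0892]
eef_rot: [0.707, 0.019, 0.707, -0.019]
ft_force: [0.5, 0.2, 0.3]
finger_gap: -0.002
```

```bash
cat >> h.py <<'E'
def look(n):
    s=env.state();print(s["t"],s["tool_pos"].round(4),s["ft_force"].round(2))
    snap("wrist",n);im=cv2.imread(f"pics/{n}.png")[220:380,260:480];cv2.imwrite(f"pics/{n}c.png",cv2.resize(im,None,fx=3.5,fy=3.5,interpolation=cv2.INTER_CUBIC))
E
python3 -c "
from h import *
look('w5');plan([13,14,15,16])"
```

```text
7.075 [0.5456 0.0666 0.0892] [0.53 0.18 0.25]
13 delta [ 0.015  0.002 -0.017] rot 0.2
14 delta [ 0.015  0.014 -0.024] rot 0.4
15 delta [ 0.015  0.027 -0.03 ] rot 0.6
16 delta [ 0.015  0.039 -0.037] rot 0.8
```

View pics/w5c.png

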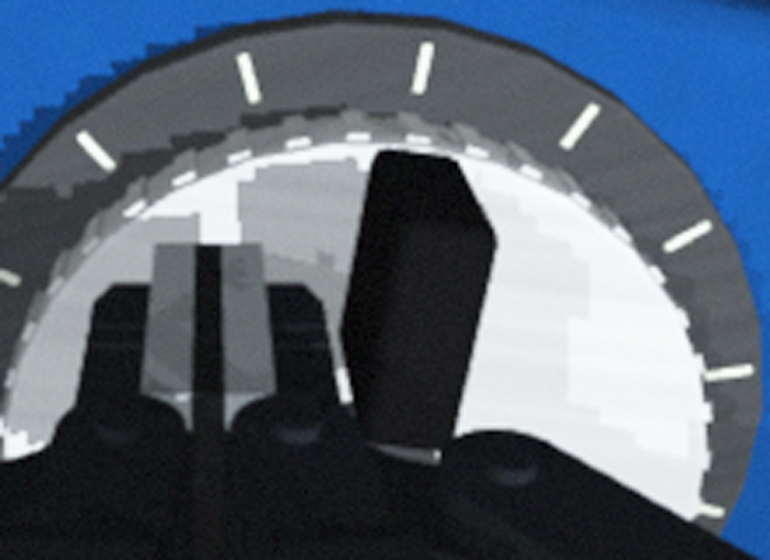

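```bash
python3 -c "
from h import *
plan([18,23,26,28,30,32,34,35,36,37])"
```

```text
18 delta [ 0.015  0.064 -0.049] rot 1.2
23 delta [ 0.015  0.127 -0.075] rot 2.2
26 delta [ 0.015  0.167 -0.088] rot 2.8
28 delta [ 0.015  0.193 -0.095] rot 3.2
30 delta [ 0.015  0.22  -0.102] rot 3.6
32 delta [ 0.015  0.247 -0.108] rot 4.0
34 delta [ 0.015  0.274 -0.112] rot 4.4
35 delta [ 0.015  0.288 -0.114] rot 4.6
36 delta [ 0.015  0.301 -0.116] rot 4.8
37 delta [ 0.015  0.315 -0.118] rot 5.0
```

{"fn": "apply_moves", "kwargs": {"moves": [{"delta_pos":[0,0.064,-0.049],"rot":[1.2,0,0]},{"delta_pos":[0,0.127,-0.075],"rot":[2.2,0,0]},{"delta_pos":[0,0.167,-0.088],"rot":[2.8,0,0]},{"delta_pos":[0,0.193,-0.095],"rot":[3.2,0,0]},{"delta_pos":[0,0.22,-0.102],"rot":[3.6,0,0]},{"delta_pos":[0,0.247,-0.108],"rot":[4.0,0,0]},{"delta_pos":[0,0.274,-0.112],"rot":[4.4,0,0]},{"delta_pos":[0,0.3,-0.116],"rot":[4.8,0,0]},{"delta_pos":[0,0.3,-0.116],"rot":[4.8,0,0]}]}}

```text
t: 8.25
tool_pos: [0.5405, 0.0819, 0.0891]
eef_rot: [0.688, 0.166, 0.687, -0.165]
ft_force: [0.6, 0.8, 0.1]
finger_gap: 0.002
```

```bash
python3 -c "
from h import *
look('w6');plan([36,37,38,42,47,50,52,54,56,58,59,60])"
```

```text
8.25 [0.5405 0.0819 0.0891] [0.59 0.8  0.13]
36 delta [0.011 0.004 0.002] rot -0.0
37 delta [ 0.011  0.016 -0.005] rot 0.2
38 delta [ 0.011  0.028 -0.012] rot 0.4
42 delta [ 0.011  0.077 -0.037] rot 1.2
47 delta [ 0.011  0.141 -0.063] rot 2.2
50 delta [ 0.011  0.18  -0.076] rot 2.8
52 delta [ 0.011  0.207 -0.083] rot 3.2
54 delta [ 0.011  0.233 -0.09 ] rot 3.6
56 delta [ 0.011  0.26  -0.096] rot 4.0
58 delta [ 0.011  0.288 -0.1  ] rot 4.4
59 delta [ 0.011  0.301 -0.102] rot 4.6
60 delta [ 0.011  0.315 -0.104] rot 4.8
```

View pics/w6c.png

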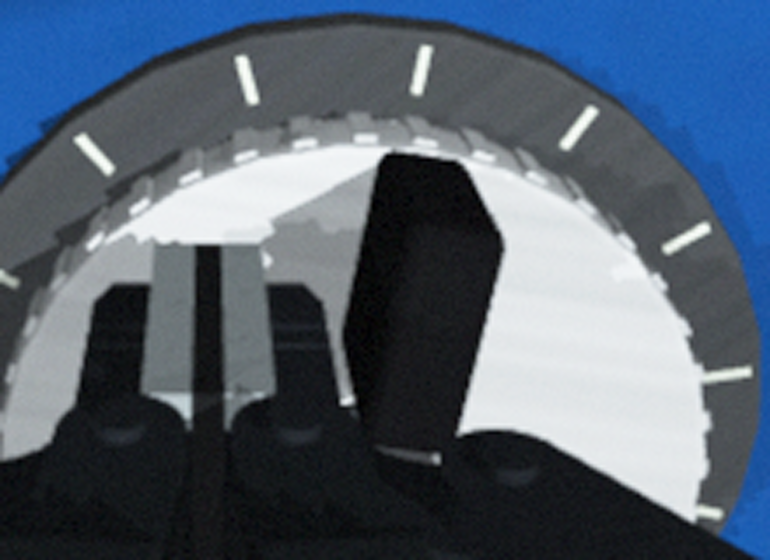

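{"fn": "apply_moves", "kwargs": {"moves": [{"delta_pos":[0,0.077,-0.037],"rot":[1.2,0,0]},{"delta_pos":[0,0.141,-0.063],"rot":[2.2,0,0]},{"delta_pos":[0,0.18,-0.076],"rot":[2.8,0,0]},{"delta_pos":[0,0.207,-0.083],"rot":[3.2,0,0]},{"delta_pos":[0,0.233,-0.09],"rot":[3.6,0,0]},{"delta_pos":[0,0.26,-0.096],"rot":[4.0,0,0]},{"delta_pos":[0,0.288,-0.1],"rot":[4.4,0,0]},{"delta_pos":[0,0.313,-0.104],"rot":[4.8,0,0]},{"delta_pos":[0,0.313,-0.104],"rot":[4.8,0,0]}]}}

```text
t: 9.43
tool_pos: [0.543, 0.098, 0.0892]
eef_rot: [0.638, 0.305, 0.638, -0.305]
ft_force: [-0.2, -0.1, -0.5]
finger_gap: 0.002
```

```bash
python3 -c "
from h import *
look('w7');plan([60,61,62,66,71,74,76,78,80,82,83,84,85])"
```

```text
9.425 [0.543  0.098  0.0892] [-0.17 -0.05 -0.5 ]
60 delta [ 0.012  0.002 -0.003] rot -0.0
61 delta [ 0.012  0.014 -0.01 ] rot 0.2
62 delta [ 0.012  0.026 -0.017] rot 0.4
66 delta [ 0.012  0.075 -0.042] rot 1.2
71 delta [ 0.012  0.139 -0.068] rot 2.2
74 delta [ 0.012  0.178 -0.081] rot 2.8
76 delta [ 0.012  0.205 -0.089] rot 3.2
78 delta [ 0.012  0.231 -0.095] rot 3.6
80 delta [ 0.012  0.258 -0.101] rot 4.0
82 delta [ 0.012  0.286 -0.106] rot 4.4
83 delta [ 0.012  0.299 -0.108] rot 4.6
84 delta [ 0.012  0.313 -0.11 ] rot 4.8
85 delta [ 0.012  0.327 -0.111] rot 5.0
```

View pics/w7c.png

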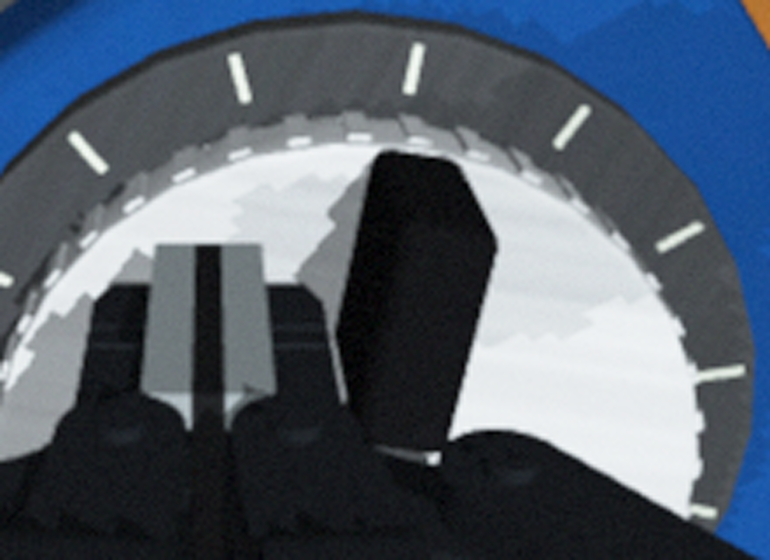

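Third click: same relative view, fin 12° ahead of the finger at its tick (413,70). Now the fourth.

{"fn": "apply_moves", "kwargs": {"moves": [{"delta_pos":[0,0.075,-0.042],"rot":[1.2,0,0]},{"delta_pos":[0,0.139,-0.068],"rot":[2.2,0,0]},{"delta_pos":[0,0.178,-0.081],"rot":[2.8,0,0]},{"delta_pos":[0,0.205,-0.089],"rot":[3.2,0,0]},{"delta_pos":[0,0.231,-0.095],"rot":[3.6,0,0]},{"delta_pos":[0,0.258,-0.101],"rot":[4.0,0,0]},{"delta_pos":[0,0.286,-0.106],"rot":[4.4,0,0]},{"delta_pos":[0,0.311,-0.11],"rot":[4.8,0,0]},{"delta_pos":[0,0.311,-0.11],"rot":[4.8,0,0]}]}}

```text
t: 10.6
tool_pos: [0.5516, 0.1119, 0.0891]
eef_rot: [0.561, 0.431, 0.561, -0.431]
ft_force: [1.0, 0.1, 0.2]
finger_gap: 0.001
```

```bash
python3 -c "
from h import *
look('w8');plan([84],back=.006)"
```

```text
10.6 [0.5516 0.1119 0.0891] [0.97 0.14 0.19]
84 delta [ 0.011 -0.117 -0.002] rot -0.0
```

View pics/w8c.png

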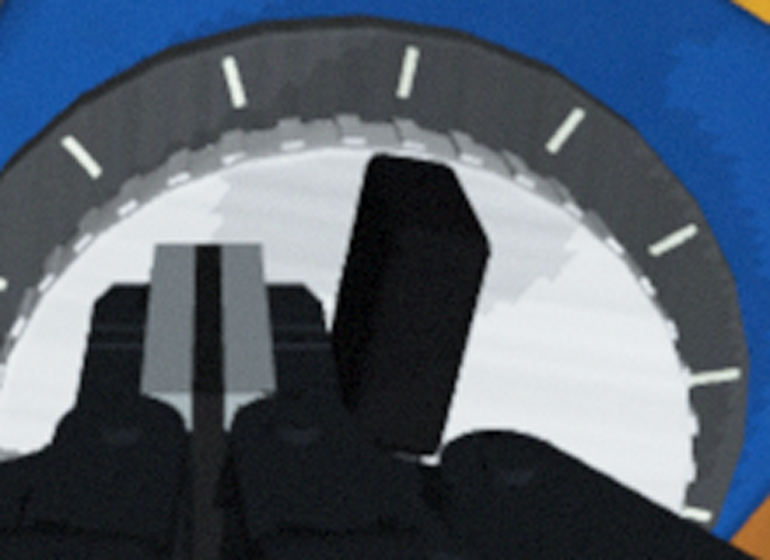

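{"fn": "apply_moves", "kwargs": {"moves": [{"delta_pos":[0,-0.1,0],"rot":[0,0,0]},{"delta_pos":[0,-0.1,0],"rot":[0,0,0]},{"delta_pos":[-0.6,-0.1,0],"rot":[0,0,0]},{"delta_pos":[-1.8,-0.1,0],"rot":[0,0,0]},{"delta_pos":[-2.4,-0.1,0],"rot":[0,0,0]},{"delta_pos":[-2.4,-0.1,0],"rot":[0,0,0]}]}}

```text
t: 11.4
tool_pos: [0.5487, 0.1107, 0.213]
eef_rot: [0.563, 0.432, 0.559, -0.429]
ft_force: [0.8, -0.1, 0.1]
finger_gap: -0.001
```

```bash
python3 -c "
from h import *
p,M=TR();s=env.state();print(p,s['q'],s['ft_force'])
snap('wrist','w9');snap('scene','s9')
for c,t in(('wrist','set_button_top'),('scene','set_button_top'),('wrist','fin_face'),('scene','fin_face'),('scene','fitting')):
    r=env.tip_of(c,t);z={'set_button_top':.082,'fin_face':.091,'fitting':.06}[t]
    print(c,t,[(x['position'],round(x['score'],2),atz(c,x['position'],z).round(4)) for x in r[:1]])
# expected button from fits
for yaw in(-14,-15,-16):
    a=np.radians(yaw);print(yaw,C-.175*np.array([-np.sin(a),np.cos(a)]))
units([.535,-.083,.2])
"
```

```text
[0.54868816 0.11066165 0.21304597] [ 1.07413720e-01  2.41585546e-02  1.63327629e+00  1.37506085e-06
  1.47736083e+00 -1.54045861e-01] [ 0.76775274 -0.05592516  0.14904312]
wrist set_button_top [([343.8, 256.7], 0.21, array([0.5719, 0.0941, 0.082 ]))]
scene set_button_top [([248.4, 268.7], 0.8, array([ 0.534 , -0.0781,  0.082 ]))]
wrist fin_face [([344.6, 227.5], 0.89, array([0.5639, 0.1202, 0.091 ]))]
scene fin_face [([344.9, 210.2], 0.95, array([0.5671, 0.1237, 0.091 ]))]
scene fitting [([279.8, 250.0], 0.79, array([ 0.528 , -0.0037,  0.06  ]))]
-14 [ 0.53766367 -0.08530175]
-15 [ 0.53470667 -0.08453702]
-16 [ 0.53176346 -0.0837208 ]
delta [ 0.152 -1.208  3.681] rotx 0.0
```

View pics/w9.png

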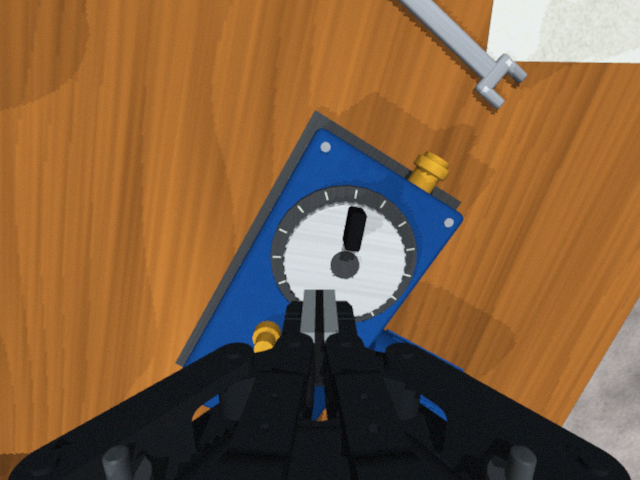

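View pics/s9.png

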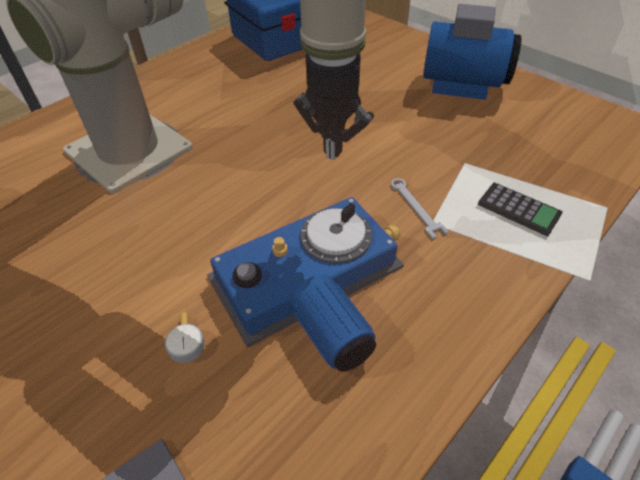

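{"fn": "apply_moves", "kwargs": {"moves": [{"delta_pos":[0,-0.3,1.1],"rot":[0,0,0]},{"delta_pos":[0,-0.6,2.2],"rot":[0,0,0]},{"delta_pos":[0,-1.0,3.4],"rot":[0,0,0]},{"delta_pos":[0,-1.3,4.5],"rot":[0,0,0]},{"delta_pos":[0,-1.3,4.5],"rot":[0,0,0]},{"delta_pos":[0,-1.3,4.5],"rot":[0,0,0]}]}}

```text
t: 12.5
tool_pos: [0.5416, -0.1235, 0.2083]
eef_rot: [0.56, 0.431, 0.561, -0.431]
ft_force: [-0.1, 0.9, 0.5]
finger_gap: -0.001
```

```bash
python3 -c "
from h import *
p,M=TR();s=env.state();print(p,s['q'],s['ft_force'])
snap('wrist','w10')
for t in('set_button_top','fin_face','dial_mount','fitting'):
    r=env.tip_of('wrist',t);z={'set_button_top':.082,'fin_face':.091,'fitting':.06,'dial_mount':.06}[t]
    print(t,[(x['position'],round(x['score'],2),atz('wrist',x['position'],z).round(4)) for x in r[:1]])
"
```

```text
[ 0.541608   -0.12350687  0.20834066] [-3.16815353e-01  2.32923278e-02  1.64276710e+00  4.77440251e-04
  1.47689529e+00 -5.77226440e-01] [-0.06094648  0.90790068  0.48644931]
set_button_top [([316.2, 177.6], 0.82, array([ 0.5302, -0.0829,  0.082 ]))]
fin_face []
dial_mount []
fitting [([342.0, 75.0], 0.85, array([ 0.53  , -0.0064,  0.06  ]))]
```

View pics/w10.png

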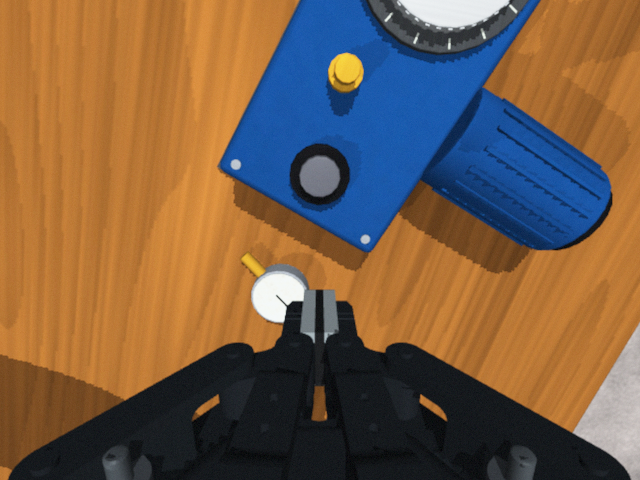

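```bash
python3 -c "
from h import *
q=atz('wrist',(321,176),.082);print(q)
units([.5325,-.083,.095])"
```

```text
[ 0.53360595 -0.08089118  0.082     ]
delta [ 2.28  0.02 -0.81] rotx 0.0
```

{"fn": "apply_moves", "kwargs": {"moves": [{"delta_pos":[0,0.03,-0.5],"rot":[0,0,0]},{"delta_pos":[0,0.03,-0.83],"rot":[0,0,0]},{"delta_pos":[1,0.03,-0.83],"rot":[0,0,0]},{"delta_pos":[1.8,0.03,-0.83],"rot":[0,0,0]},{"delta_pos":[2.26,0.03,-0.83],"rot":[0,0,0]},{"delta_pos":[2.26,0.03,-0.83],"rot":[0,0,0]},{"delta_pos":[2.26,0.03,-0.83],"rot":[0,0,0]}]}}

```text
t: 13.62
tool_pos: [0.5335, -0.0831, 0.0975]
eef_rot: [0.562, 0.431, 0.56, -0.43]
ft_force: [0.5, -0.2, -0.3]
finger_gap: -0.0
```

```bash
python3 -c "
from h import *
p,M=TR();s=env.state();print(p,s['ft_force'])
snap('wrist','w11');snap('scene','s11')
im=cv2.imread('pics/s11.png')[200:340,180:400];cv2.imwrite('pics/s11c.png',cv2.resize(im,None,fx=3.5,fy=3.5,interpolation=cv2.INTER_CUBIC))
"
```

```text
[ 0.53351096 -0.08306225  0.09746011] [ 0.51709884 -0.1835698  -0.31533088]
```

View pics/w11.png

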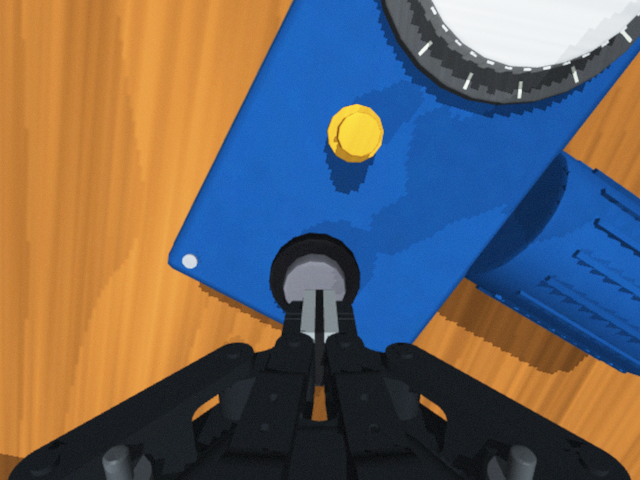

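View pics/s11c.png

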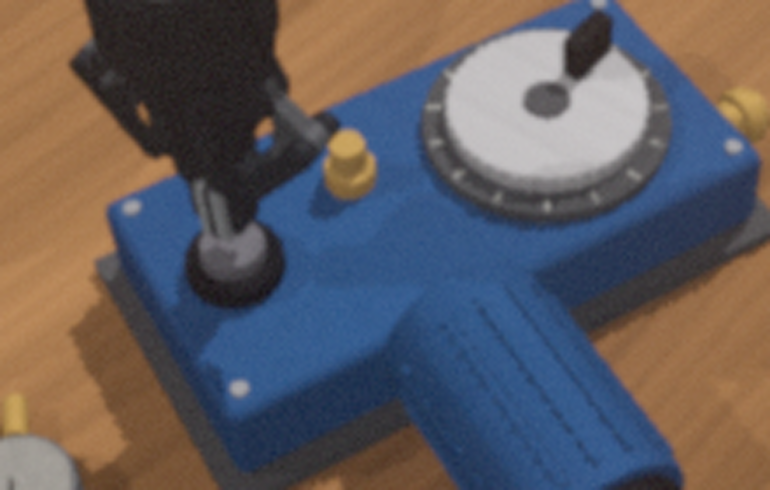

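{"fn": "apply_moves", "kwargs": {"moves": [{"delta_pos":[0.2,0,-0.02],"rot":[0,0,0]},{"delta_pos":[0.32,0,-0.02],"rot":[0,0,0]},{"delta_pos":[0.36,0,-0.02],"rot":[0,0,0]},{"delta_pos":[0.36,0,-0.02],"rot":[0,0,0]}]}}

```text
t: 14.22
tool_pos: [0.5325, -0.0822, 0.0782]
eef_rot: [0.561, 0.431, 0.561, -0.431]
ft_force: [-0.2, 1.6, 4.2]
finger_gap: -0.003
```

{"fn": "apply_moves", "kwargs": {"moves": [{"delta_pos":[0.03,0,0],"rot":[0,0,0]},{"delta_pos":[0.06,0,0],"rot":[0,0,0]},{"delta_pos":[0.06,0,0],"rot":[0,0,0]},{"delta_pos":[0.06,0,0],"rot":[0,0,0]}]}}

```text
t: 14.72
tool_pos: [0.5326, -0.0822, 0.0759]
eef_rot: [0.561, 0.431, 0.561, -0.431]
ft_force: [-4.3, 1.8, 10.3]
finger_gap: -0.001
```

{"fn": "apply_moves", "kwargs": {"moves": [{"delta_pos":[-0.1,0,0],"rot":[0,0,0]},{"delta_pos":[-0.5,0,0],"rot":[0,0,0]},{"delta_pos":[-1.5,0,0],"rot":[0,0,0]},{"delta_pos":[-2.5,0,0.5],"rot":[0,0,0]},{"delta_pos":[-2.7,0,1],"rot":[0,0,0]},{"delta_pos":[-2.7,0,1],"rot":[0,0,0]},{"delta_pos":[-2.7,0,1],"rot":[0,0,0]}]}}

```text
t: 15.6
tool_pos: [0.5445, -0.13, 0.2086]
eef_rot: [0.56, 0.43, 0.562, -0.431]
ft_force: [0.0, 0.6, -0.0]
finger_gap: 0.004
```

```bash
python3 -c "
from h import *
p,M=TR();s=env.state();print(s['t'],p,s['ft_force'])
snap('scene','s12');snap('wrist','w12')
for t in('set_button_top','fin_face','fitting','gauge','wrench'):
    r=env.tip_of('scene',t);print(t,[(x['position'],round(x['score'],2)) for x in r[:1]])
im=cv2.imread('pics/s12.png')[150:380,150:470];cv2.imwrite('pics/s12c.png',cv2.resize(im,None,fx=2.4,fy=2.4,interpolation=cv2.INTER_CUBIC))
"
```

```text
15.6 [ 0.5444843  -0.13000955  0.20859314] [ 0.01549935  0.62538498 -0.03800278]
set_button_top [([249.0, 268.6], 0.65)]
fin_face [([343.5, 211.6], 0.72)]
fitting [([279.3, 248.4], 0.56)]
gauge [([186.4, 346.8], 0.6)]
wrench [([417.6, 206.3], 0.69)]
```

View pics/s12c.png

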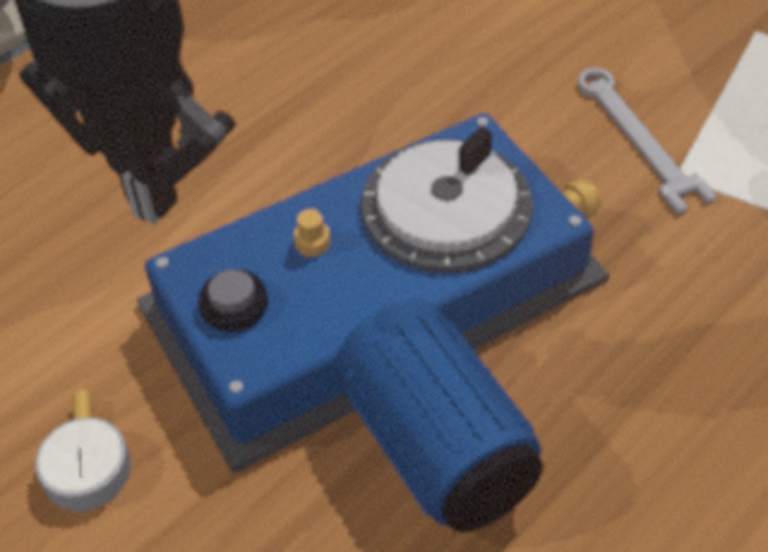

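The final picture shows the fin resting at the fourth tick (crop 475,150). The button is up (232,290), and the fitting, gauge and wrench are where they were. The arm is clear of everything, so I'm handing in.

```bash
python3 -c "
from h import *
print(env.finish_job())"
```

```text
the job is handed in; nothing more can be done
None
```

I turned the dial four clicks clockwise with the shut fingertip, pressed the set button fully down once and let it come up, then handed the job in. The hand-in gives no verdict.

- **Dial:** I pushed one click at a time and checked the wrist camera after each. All four times the fin had jumped about 12° ahead of the finger and stood on the next tick. The highest push force I read was about 3.7 N. After the fourth click the contact force was back within the noise, and I backed the finger off before lifting.
- **Button:** The tip reached z = 0.0759 m with 10.3 N upward force, about 6 mm below the button's resting height. The arm then lifted clear, with the force back near zero, and the last picture shows the button up.
- **Bystanders:** Fitting, gauge and wrench look unmoved in the last picture.

The fin angle from the trained network disagreed with this count. It gave a turn of about 81° in the wrist view and 91° in the scene view, where four clicks are 96°. I trusted the click-by-click views: the fin pointed about 14° clockwise of image-up in the wrist view, where four clicks predict 12° clockwise and three predict 12° anticlockwise.

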